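Load the carved knobs into the bench polisher and close it up

ROBOT

A 6-joint arm with a two-finger parallel gripper is mounted at the origin on the work surface. World frame = base frame: x ahead of the robot, y to its left, z up, the work surface at z = 0. Lengths are in m, angles in rad, forces in N, time in s.
With the tool pointing down it reaches from about 0.4 to 0.825 m from the base axis. Payload 7 kg.
Tool frame: the origin (TCP) lies at the very end of the fingers, on their centre line; the grasp point (between the pads) lies 19 mm behind it (arm.pinch_z is the z of the grasp point in the tool frame, in m); z points along the fingers, y is the direction in which the jaws open and shut (so a half turn about z gives the same grasp; the last joint's range is limited). The gripper opens to 88 mm and grips with 3 to 60 N. Pads are 19 mm wide; open, the fingers measure 130 mm over their backs; the gripper's body (78 mm by 193 mm) begins 47 mm behind the grasp point.
Start: joints at [1.633, 0.359, 0.012, 0, -1.224, -0.288], TCP at [0.151, 0.658, 0.227] pointing down, gripper open.
Joint ranges: [-3.07, 3.07], [-1.43, 2.12], [-1.02, 1.25], [-3.03, 1.67], [-3.05, -0], [-3.03, 3.03]. Speed limits (rad/s): [2.39, 2.39, 3.01, 3.14, 3.14, 3.14].

INTERFACE

Orientations are given as [roll, pitch, yaw] about the fixed x, y, z axes, in that order (R = Rz(yaw) Ry(pitch) Rx(roll)).
In Python, from station import arm gives the robot as it stands.
- The arm moves only by the tool drive_tool, never from a script. Its argument "targets" is a list of rows, each a list of 6 numbers: the shift along the world's x, y, z in units of 0.04 m (1.0 is 0.04 m), then the turn, a rotation vector about the world's x, y, z in units of 6 degrees (1.0 is 6 degrees). In form: [[x, y, z, wx, wy, wz], ...]. A call has 1 to 5 rows; each row shifts and turns the commanded pose from where the row before left it; what a row does not reach is not made up. A row lasts 1/8 s, in which the tool goes at most 62.5 mm and 10.7 degrees, less where a joint would pass 70% of its speed; a pose out of reach is approached as far as the arm can. A call with a number of a shift or a turn outside -1 to 1 is refused whole. A call with a gripper value outside its range is refused whole. "claw" is the opening, from 0 (shut) to 1 (fully open), set as the call begins (left out, the last holds). The fingers move at their own pace and stop on an object; "newtons" is the grip in N (left out, the last holds). Time passes only in rows, so rows that do not move let the fingers close. It gives the time, the measured TCP pose, the force and the opening at its end, in the units of the state.
- arm.get_state(): the state, without advancing time (a new reading comes with each control period).
- arm.grab_frame(name): name is "scene" or "top" or "wrist"; returns (picture, depth): 480x640x3 uint8, red, green, blue; 480x640 float32, m along the optical axis (not along the pixel's ray), 0 where there is no reading.
- arm.get_calibration(name): a dict with "mtx" (3x3 intrinsics, pixels), "dist_coeffs" ([k1, k2, p1, p2, k3] as OpenCV has them; the pictures are not rectified), "origin" and "rotation" of the camera in the world. Camera axes: x right, y up, looking along -z (the intrinsics and any distortion apply to the point x, -y, -z); pixel columns grow to the right and rows downward; lengths in m; the calibration is good to about 2 mm. A picture is of the moment at which its call begins: read the wrist's pose just before it. get_calibration takes no time and is no camera call; for the wrist camera it gives the pose at the moment of the call.
- arm.job_done(): hands the job in, once; it reports no verdict.
Trained networks look in the newest picture that a camera, given by its name, has taken for a name from the list of things; names that differ only in an ending like _2 or _b are one class to them, and where a whole thing is asked for, a point or a joint stands for the part that bears it (a point fixed in the world has none). Each returns a list of dicts, best first, with "score" (0 to 1); they miss things now and then, are a little off and sometimes report something else, mostly with a low value. They report only what shows in the picture. A call takes as long as a camera call. They do not tell look-alikes from the thing itself.
- arm.search_frame(target, camera): "point" ([x, y, z] in m, in the coordinates of the camera as it stood for that picture, good to about 4 mm: the middle of the surface that is visible of it).
- arm.cut_out(target, camera): "pixels" (480x640 bool, what is visible of it).
- arm.landmark_of(target, camera): "point" ([x, y, z] in m, in the coordinates of the camera as it stood for that picture, good to about 4 mm: a listed point, or the origin of a listed thing).
The state is a dict: "t": time; "q": joint angles; "qd": joint speeds; "joint_efforts": joint torques, N m; "eef_pos": TCP position; "ee_rot": TCP orientation; "force": force on the tool from outside, world axes, zero at the start; "moment": the same for the moment, N m; "width": finger opening in m.
Only numpy, scipy, OpenCV 4.12 (cv2) and the standard library are available. Lean on these libraries where they do the work, as an engineer would, in place of code of your own. Each camera call takes 0.05 s, during which the arm holds its last target. There are 200 camera calls.

TASK

Swing the red dust cover on the bench polisher aside on its pin until the port is completely clear and leave it there, then load every carved wooden knob on the bench into the tub through the port. When all are in, set the black stopper fully home in the port, upright, and then swing the yellow hold-down bar all the way across over it. Leave the wax tin and the other tools where they lie.

Things in the scene. Friction and masses are not known exactly. Their poses are not given: they have to be found in the camera images.
- polisher: bench polisher: fixed blue steel tub, 250 x 250 mm, flat top 135 mm above the bench; origin at the centre of its underside on the bench. Its own x axis points from its front (control panel side, towards the robot) to its back, its own y axis to its left seen from the robot; it stands turned by up to 0.25 rad about the vertical.
- port (a point): centre of the mouth of the loading port: an upright round aluminium neck in the middle of the polisher's top, opening 66 mm inside, 80 mm outside, rising 20 mm above the tub's top; its rim, and this point, are 155 mm above the bench. The tub below is hollow, 123 mm deep below the tub's top, with a pointed cone 42 mm tall on its floor under the port, which sends what is dropped in to the sides.
- cover (a joint): swing angle (rad) of the red dust cover about its upright pin. 0 = square over the port; grows up to the stop at 1.9 as the cover swings aside towards the polisher's front; seen from above it opens clockwise. Stiffness: it stays where it is left; about 1 N at its knob moves it.
- cover_pin (a point): the cover's pivot axis, on the upright brass pin 80 mm to the polisher's left (+y) of the port. The pin tops out 14 mm above the port's rim.
- cover_knob (a point): middle of the black upright round knob of the red dust cover: 18 mm across, 34 mm tall, rising from the cover's upper face (7 mm above the port's rim, 2 mm gap below the 5 mm thick cover, whose disc is 90 mm across); this point is 17 mm above that face, and 132 mm from the pin axis.
- bar (a joint): swing angle (rad) of the yellow hold-down bar about its upright pin. 0 = across the port's centre, at its stop; grows up to 1.9 as it swings aside towards the polisher's right (-y); seen from above it opens anticlockwise and closes clockwise. It stays where it is left; about 1 N at its knob moves it.
- bar_pin (a point): the bar's pivot axis, on the upright steel pin 85 mm behind (+x of) the port in the polisher's frame; the pin tops out 56 mm above the port's rim.
- bar_knob (a point): middle of the black upright round knob near the free end of the yellow bar: 18 mm across, 34 mm tall, rising from the bar's upper face (50 mm above the port's rim); this point is 17 mm above that face, and 140 mm from the pin axis. The bar is 22 mm wide and 10 mm thick, its underside 40 mm above the port's rim: it passes 4 mm over the grip of a seated stopper.
- stopper: stopper: black rubber tapered plug (48 mm across at the bottom, 60 mm at the top, 28 mm tall), over it a black flange 80 mm across and 6 mm thick, over that an upright round wooden grip 22 mm across and 30 mm tall; 64 mm tall in all, 0.12 kg. Origin at the centre of the plug's underside, z up its axis. It stands upright on the bench. Seated, its flange lies on the port's rim and its origin is 28 mm below the rim.
- knob1: hand-carved round wooden knob, medium wood: 39 mm across, 44 mm tall with upright sides from 6 to 34 mm above its underside, narrowing above and below; 0.03 kg. Origin at the centre of its underside, z up its axis. Stands upright on the bench; may be absent.
- knob2: hand-carved round wooden knob, light wood: 39 mm across, 44 mm tall with upright sides from 6 to 34 mm above its underside, narrowing above and below; 0.03 kg. Origin at the centre of its underside, z up its axis. Stands upright on the bench; may be absent.
- knob3: hand-carved round wooden knob, medium wood: 39 mm across, 44 mm tall with upright sides from 6 to 34 mm above its underside, narrowing above and below; 0.03 kg. Origin at the centre of its underside, z up its axis. Stands upright on the bench; may be absent.
- knob4: hand-carved round wooden knob, dark wood: 39 mm across, 44 mm tall with upright sides from 6 to 34 mm above its underside, narrowing above and below; 0.03 kg. Origin at the centre of its underside, z up its axis. Stands upright on the bench; may be absent.
- knob5: hand-carved round wooden knob, light wood: 39 mm across, 44 mm tall with upright sides from 6 to 34 mm above its underside, narrowing above and below; 0.03 kg. Origin at the centre of its underside, z up its axis. Stands upright on the bench; may be absent.
- wax_tin: bystander: round metal tin, 54 mm across, 30 mm tall, standing among the knobs; origin at the centre of its underside
- knife: bystander: carving knife with a pale wood handle, about 230 mm long, lying flat; origin under its handle end of the blade
- clamp: bystander: red bar clamp, about 160 mm long, lying flat
- stone: bystander: grey sharpening stone in a black tray, 150 x 55 x 26 mm
- spoon: bystander: carved wooden spoon lying flat
- mallet: bystander: wooden mallet lying on its side, head 90 x 56 x 56 mm, handle 160 mm
Not all that is in view belongs to the job. What is shaped like the knob1 but pink is not meant.

How it is judged:
By the outcome, as a careful person would: the job done as asked, in the order asked, and still so for the second after the job is handed in, with the robot touching nothing.
Of knob1, knob2, knob3, knob4, knob5 only 3 to 5 are there at a start; the rules pass over those that are not, and their reading is None.
At some moment in a run one of knob1, knob2, knob3, knob4, knob5, stopper may be knocked a few centimetres aside while the robot is not near it.
It also fails if it takes over 210 s, if anything falls off the work surface, if the arm or the gripper's body presses on something with over 40 N, if the wrist force passes 120 N, or if a joint passes its speed limit or range.

## Working session

There is one attempt and no reset: what is moved stays moved. The work goes in short steps, Python scripts to look and compute and a tool call to move; the robot and the scene stay as the last step left them, time stands still between calls to the robot, and variables do not carry over. Pictures are saved under pics/ and viewed, about 12 in all and at most 16, crops included, and the job is handed in when it is done.

Besides the shell and the picture viewer there is one more tool, called after "Call:" by a JSON object that holds its "api" and its "payload". drive_tool: Moves the arm, as the interface text tells. Shifts and turns lie within -1 to 1; 1 stands for 0.04 m of shift or 6 degrees of turn. Its arguments: {"type":"object","properties":{"targets":{"type":"array"},"claw":{"type":"number"},"newtons":{"type":"number"}},"required":["targets"]}

```bash
ls; mkdir -p pics; cat > h.py <<'E'
import numpy as np, cv2
from station import arm
def save(name, img): cv2.imwrite('pics/'+name, cv2.cvtColor(img, cv2.COLOR_RGB2BGR))
def toW(p,c): return np.array(c['rotation'])@np.array(p)+np.array(c['origin'])
def pix(p,c): # world->pixel
    q=np.array(c['rotation']).T@(np.array(p,float)-np.array(c['origin'])); q=np.array([q[0],-q[1],-q[2]])
    return cv2.projectPoints(q[None],np.zeros(3),np.zeros(3),np.array(c['mtx']),np.array(c['dist_coeffs']))[0].ravel()
def unp(u,v,d,c):
    n=cv2.undistortPoints(np.array([[[u,v]]],float),np.array(c['mtx']),np.array(c['dist_coeffs'])).ravel()
    return toW([n[0]*d,-n[1]*d,-d],c)
def onz(u,v,z,c):
    o=np.array(c['origin']); r=unp(u,v,1,c)-o; return o+r*(z-o[2])/r[2]
E
python3 - <<'E'
from h import *
np.set_printoptions(precision=4,suppress=True)
s=arm.get_state(); print(s, arm.pinch_z)
for n in ['top','scene']:
    c=arm.get_calibration(n); im,d=arm.grab_frame(n); save(n+'1.png',im); print(n,c)
    np.savez(n+'1.npz',im=im,d=d)
    for t in ['polisher','port','cover_pin','cover_knob','bar_pin','bar_knob','stopper','knob1','wax_tin']:
        for r in arm.landmark_of(t,n)[:9]:
            if r['score']>.2:
                w=toW(r['point'],c); print(t,round(r['score'],2),w,pix(w,c).round())
E
```

```text
pics
{'t': 0.0, 'q': array([ 1.6331,  0.3594,  0.0111, -0.0003, -1.2241, -0.2881]), 'qd': array([ 0.0011, -0.0014,  0.0021, -0.0007,  0.0007, -0.0015]), 'joint_efforts': array([  0.0005, -58.271 ,  29.305 ,   6.9969,   0.0069,  -0.0002]), 'eef_pos': array([0.151 , 0.6574, 0.2256]), 'ee_rot': array([ 3.1399, -0.0002, -0.2259]), 'force': array([ 0.4802, -0.3088, -0.2162]), 'moment': array([-0.0053, -0.05  ,  0.024 ]), 'width': 0.08735420931045794} -0.0188
top {'mtx': array([[505.8481,   0.    , 326.8   ],
       [  0.    , 505.8481, 253.0508],
       [  0.    ,   0.    ,   1.    ]]), 'dist_coeffs': array([-0.0084,  0.    ,  0.    ,  0.    ,  0.    ]), 'origin': array([ 0.3241, -0.0388,  1.4602]), 'rotation': array([ 0.1426, -0.0242, -1.5578])}Traceback (most recent call last):
  File "<stdin>", line 10, in <module>
  File "h.py", line 6, in pix
    q=np.array(c['rotation']).T@(np.array(p,float)-np.array(c['origin'])); q=np.array([q[0],-q[1],-q[2]])
                                                                                       ~^^^
IndexError: invalid index to scalar variable.
```

```bash
python3 - <<'E'
s=open('h.py').read()
s=s.replace("np.array(c['rotation'])","RR(c)").replace("def toW","from scipy.spatial.transform import Rotation as Ro\ndef RR(c): return Ro.from_euler('xyz',c['rotation']).as_matrix()\ndef toW")
open('h.py','w').write(s)
E
python3 - <<'E'
from h import *
np.set_printoptions(precision=4,suppress=True)
for n in ['top','scene']:
    c=arm.get_calibration(n); im,d=arm.grab_frame(n); save(n+'1.png',im); print(n,c['origin'],c['rotation'])
    np.savez(n+'1.npz',im=im,d=d)
    for t in ['polisher','port','cover_pin','cover_knob','bar_pin','bar_knob','stopper','knob1','wax_tin']:
        for r in arm.landmark_of(t,n)[:9]:
            if r['score']>.2:
                w=toW(r['point'],c); print(t,round(r['score'],2),w,pix(w,c).round())
E
```

```text
top [ 0.3241 -0.0388  1.4602] [ 0.1426 -0.0242 -1.5578]
polisher 0.67 [ 0.5816  0.0588 -0.0003] [283. 236.]
port 0.97 [0.5866 0.0608 0.1569] [278. 224.]
cover_knob 0.73 [0.5674 0.0104 0.1809] [297. 230.]
bar_pin 0.69 [0.6704 0.0604 0.2068] [278. 188.]
bar_knob 0.65 [ 0.6522 -0.0817  0.2252] [334. 194.]
stopper 0.9 [ 0.5884 -0.369   0.0037] [428. 236.]
knob1 0.68 [ 0.4274 -0.2802  0.0033] [399. 291.]
knob1 0.58 [ 0.4333 -0.1838  0.0012] [365. 288.]
knob1 0.57 [ 0.3753 -0.0608 -0.0004] [322. 308.]
knob1 0.56 [ 0.3408 -0.2619  0.0015] [392. 321.]
knob1 0.55 [ 0.5199 -0.2724  0.0067] [396. 259.]
knob1 0.48 [ 0.5269 -0.4686 -0.003 ] [462. 258.]
scene [ 1.2334 -0.6898  1.5653] [ 0.5913 -0.0032  0.8635]
polisher 0.94 [ 0.5867  0.0584 -0.0012] [370. 265.]
port 0.79 [0.5848 0.0589 0.1547] [374. 235.]
port 0.37 [ 0.4239 -0.5925 -0.0001] [157. 356.]
cover_pin 0.79 [0.5859 0.1368 0.1633] [394. 219.]
bar_pin 0.94 [0.6679 0.0577 0.2031] [396. 244.]
bar_knob 0.63 [ 0.6526 -0.0781  0.2218] [355. 265.]
knob1 0.77 [ 0.5315 -0.4705  0.0005] [216. 357.]
knob1 0.76 [ 0.4892 -0.375   0.0028] [235. 326.]
knob1 0.73 [ 0.4234 -0.2769 -0.0014] [249. 292.]
knob1 0.7 [0.5877 0.0591 0.1546] [374. 236.]
knob1 0.69 [ 0.3432 -0.2652  0.    ] [236. 271.]
knob1 0.68 [ 0.4341 -0.1838 -0.0054] [276. 277.]
knob1 0.61 [ 0.5212 -0.2744  0.0024] [270. 313.]
knob1 0.48 [0.5847 0.1373 0.1597] [394. 219.]
wax_tin 0.52 [ 0.4084 -0.3763  0.0013] [218. 307.]
```

View pics/top1.png

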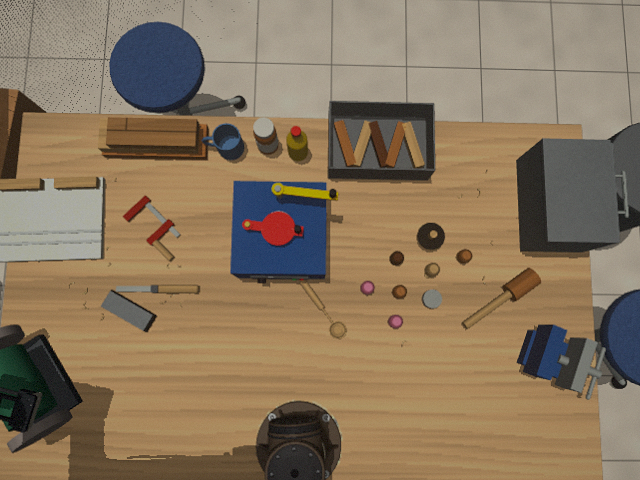

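View pics/scene1.png

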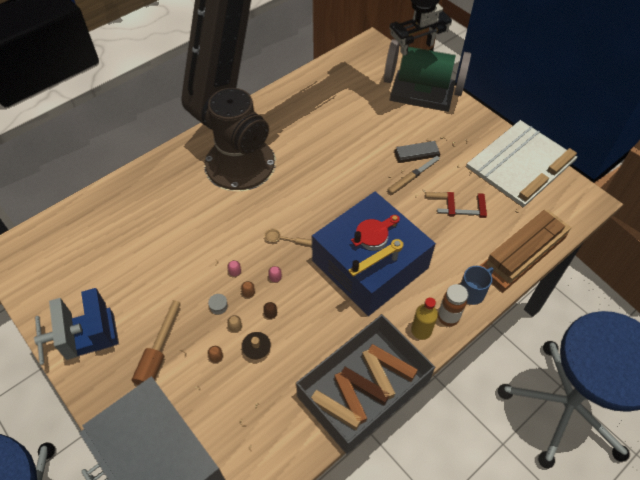

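```bash
python3 - <<'E'
from h import *
np.set_printoptions(precision=4,suppress=True)
s=arm.get_state(); p=s['eef_pos']
for n in ['top','scene']:
    c=arm.get_calibration(n); print(n,pix(p,c),pix([0,0,.1],c),pix([.15,.66,.4],c),pix([.3,.4,.3],c))
    d=np.load(n+'1.npz')['d']
    for z in (0,):
        uv=pix([.15,.66,0],c).astype(int); print(uv)
im,d=arm.grab_frame('wrist'); save('w0.png',im); c=arm.get_calibration('wrist'); print(c)
d=np.load('top1.npz')['d']; c=arm.get_calibration('top')
for u,v in [(10,390),(30,370),(45,400),(60,380),(295,460),(300,420)]: print(u,v,unp(u,v,d[v,u],c))
E
```

```text
top [ 15.9171 396.0405] [297.2703 452.703 ] [-35.5537 408.4299] [118.9879 333.8178]
[ 62 385]
scene [416.4055  48.662 ] [236.5923 142.1501] [423.7445   3.0266] [394.8223  88.7589]
[408  98]
{'mtx': array([[415.587 ,   0.    , 320.8324],
       [  0.    , 415.587 , 236.2431],
       [  0.    ,   0.    ,   1.    ]]), 'dist_coeffs': array([-0.0647,  0.    ,  0.    ,  0.    ,  0.    ]), 'origin': array([0.2217, 0.6418, 0.3838]), 'rotation': array([-0.2718, -0.    , -1.7966])}
10 390 [0.1751 0.6266 0.3069]
30 370 [0.2026 0.682  0.132 ]
45 400 [0.1302 0.6338 0.1393]
60 380 [0.1674 0.6544 0.0282]
295 460 [ 0.0282 -0.0005  0.2837]
300 420 [ 0.1061 -0.0088  0.2389]
```

View pics/w0.png

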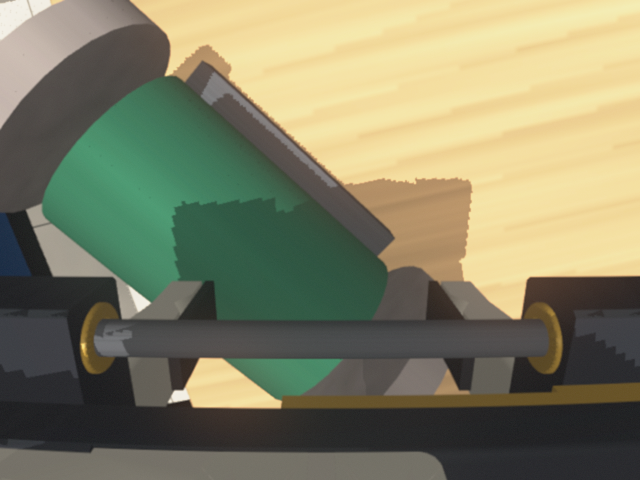

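Call:
{"api": "drive_tool", "payload": {"targets": [[0,0,1,0,0,0],[0,0,1,0,0,0],[0,0,1,0,0,0],[0,0,0.4,0,0,0],[0.5,-0.9,0,0,0,0.5]], "claw": 0.6, "newtons": 12}}

```text
t: 1.88
eef_pos: [0.1704, 0.6231, 0.3622]
ee_rot: [-3.141, 0.0, -0.171]
force: [1.4, -0.2, -0.8]
width: 0.0526
```

Call:
{"api": "drive_tool", "payload": {"targets": [[0.55,-0.94,0,0,0,0.5],[0.55,-0.94,0,0,0,0.5],[0.55,-0.94,0,0,0,0.5],[0.55,-0.94,0,0,0,0.16],[0.55,-0.94,0,0,0,0]]}}

```text
t: 2.5
eef_pos: [0.2815, 0.4323, 0.362]
ee_rot: [3.141, 0.0, 0.001]
force: [0.4, 0.4, 0.2]
width: 0.0523
```

Call:
{"api": "drive_tool", "payload": {"targets": [[0.55,-0.94,0,0,0,0],[0.55,-0.94,0,0,0,0],[0.55,-0.94,0,0,0,0],[0.55,-0.94,0,0,0,0],[0.55,-0.94,0,0,0,0]]}}

```text
t: 3.12
eef_pos: [0.3914, 0.2444, 0.3622]
ee_rot: [3.141, 0.0, 0.001]
force: [0.9, -0.1, -1.1]
width: 0.0527
```

Call:
{"api": "drive_tool", "payload": {"targets": [[0.55,-0.94,0,0,0,0],[0.55,-0.94,0,0,0,0],[0.55,-0.94,0,0,0,0],[0.55,-0.94,0,0,0,0],[0.55,-0.94,0,0,0,0]]}}

```text
t: 3.75
eef_pos: [0.5014, 0.0565, 0.3622]
ee_rot: [-3.142, 0.0, 0.0]
force: [0.1, 0.7, 1.3]
width: 0.0527
```

Tracking is exact. Look from here at the cover.

```bash
cat >> h.py <<'E'
np.set_printoptions(precision=4,suppress=True)
def look(cam,names,fn=None,th=.3,show=True):
    c=arm.get_calibration(cam); im,d=arm.grab_frame(cam)
    if fn: save(fn,im)
    for t in names:
        for r in arm.landmark_of(t,cam):
            if r['score']>th:
                w=toW(r['point'],c); u=pix(w,c).round()
                print(cam,t,round(r['score'],2),w,u)
    return im,d,c
E
python3 - <<'E'
from h import *
im,d,c=look('wrist',['port','cover_pin','cover_knob','bar_pin','bar_knob'],'w1.png')
look('scene',['cover_knob'],th=.1)
E
```

```text
wrist port 0.88 [0.5859 0.064  0.1511] [312. 106.]
wrist cover_pin 0.76 [0.5847 0.1386 0.162 ] [222. 108.]
scene cover_knob 0.91 [0.5725 0.0067 0.1766] [357. 238.]
```

View pics/w1.png

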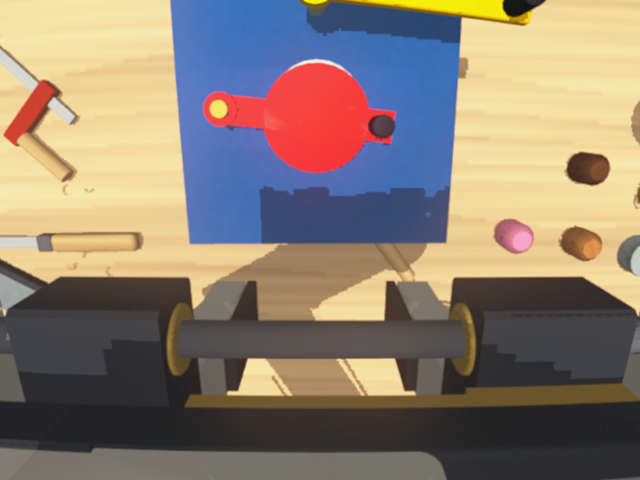

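```bash
python3 - <<'E'
from h import *
c=arm.get_calibration('wrist'); im=cv2.imread('pics/w1.png').astype(int)
print('knob',onz(384,123,.196,c), 'pin',onz(219.5,108.5,.169,c))
b,g,r=im[...,0],im[...,1],im[...,2]
print(im[120,378:390].tolist())
m=(im.max(2)<60); m[:, :360]=0;m[:,400:]=0;m[:105]=0;m[145:]=0
ys,xs=np.nonzero(m); print('dark blob',xs.min(),xs.max(),ys.min(),ys.max(),xs.mean(),ys.mean())
m=((r>120)&(g<60)).astype(np.uint8); ys,xs=np.nonzero(cv2.erode(m,np.ones((41,41)))); print('disc',xs.mean(),ys.mean(),onz(xs.mean(),ys.mean(),.162,c))
d=np.load('top1.npz')
E
```

```text
knob [0.5719 0.011  0.196 ] pin [0.5833 0.1414 0.169 ]
[[79, 72, 93], [77, 71, 92], [78, 71, 90], [78, 69, 90], [75, 66, 88], [74, 66, 88], [72, 65, 85], [72, 64, 84], [74, 66, 84], [72, 63, 82], [71, 61, 80], [69, 60, 78]]Traceback (most recent call last):
  File "<stdin>", line 7, in <module>
    return umr_minimum(a, axis, None, out, keepdims, initial, where)
ValueError: zero-size array to reduction operation minimum which has no identity
```

Call:
{"api": "drive_tool", "payload": {"targets": [[0.86,-0.58,0,0,0,0],[0.86,-0.58,0,0,0,0],[0,0,-1,0,0,0],[0,0,-1,0,0,0],[0,0,-1,0,0,0]]}}

```text
t: 4.78
eef_pos: [0.5697, 0.0124, 0.2415]
ee_rot: [-3.141, -0.0, 0.002]
force: [0.5, 0.7, 0.2]
width: 0.0524
```

Call:
{"api": "drive_tool", "payload": {"targets": [[0,0,-1,0,0,0],[0,0,-0.8,0,0,0],[0,0,0,0,0,0]]}}

```text
t: 5.15
eef_pos: [0.5682, 0.0119, 0.1685]
ee_rot: [3.14, 0.005, 0.002]
force: [-0.7, 0.3, -0.2]
width: 0.0524
```

Call:
{"api": "drive_tool", "payload": {"targets": [[0,0,0,0,0,0],[0,0,0,0,0,0],[0,0,0,0,0,0],[0,0,0,0,0,0]], "claw": 0.1, "newtons": 10}}

```text
t: 5.65
eef_pos: [0.5695, 0.0097, 0.1713]
ee_rot: [3.139, 0.001, 0.001]
force: [-1.9, -20.0, 3.3]
width: 0.0182
```

```bash
python3 - <<'E'
from h import *
a=np.linspace(.115,1.9,11); P=np.c_[.585-.131*np.sin(a),.140-.131*np.cos(a)]
print((np.diff(P,axis=0)/.04).round(2).tolist(),P[0]); s=arm.get_state(); print(s['eef_pos'],s['width'],s['force'])
E
```

```text
[[-0.57, 0.12], [-0.54, 0.22], [-0.49, 0.31], [-0.43, 0.39], [-0.35, 0.46], [-0.27, 0.52], [-0.17, 0.56], [-0.07, 0.58], [0.04, 0.58], [0.14, 0.57]] [0.57   0.0099]
[0.5695 0.0097 0.1713] 0.018209732467822787 [ -1.9396 -19.9667   3.2704]
```

Call:
{"api": "drive_tool", "payload": {"targets": [[-0.57,0.07,0,0,0,0],[-0.54,0.22,0,0,0,0],[-0.49,0.31,0,0,0,0],[-0.43,0.39,0,0,0,0],[-0.35,0.46,0,0,0,0]]}}

```text
t: 6.28
eef_pos: [0.4715, 0.0671, 0.1703]
ee_rot: [3.138, 0.005, -0.001]
force: [-4.0, -4.7, 2.2]
width: 0.0176
```

Call:
{"api": "drive_tool", "payload": {"targets": [[-0.27,0.52,0,0,0,0],[-0.17,0.56,0,0,0,0],[-0.07,0.58,0,0,0,0],[0.04,0.58,0,0,0,0],[0.14,0.57,0,0,0,0]]}}

```text
t: 6.9
eef_pos: [0.4614, 0.1828, 0.1705]
ee_rot: [3.141, 0.001, 0.0]
force: [0.5, -0.9, -3.4]
width: 0.0177
```

Call:
{"api": "drive_tool", "payload": {"targets": [[0,0,0,0,0,0],[0,0,0,0,0,0]]}}

```text
t: 7.15
eef_pos: [0.4617, 0.1824, 0.1703]
ee_rot: [3.141, 0.001, 0.001]
force: [-4.9, 0.7, 0.4]
width: 0.018
```

Call:
{"api": "drive_tool", "payload": {"targets": [[0,0,0,0,0,0],[0,0,0,0,0,0],[0,0,1,0,0,0],[0,0,1,0,0,0],[0,0,1,0,0,0]], "claw": 0.7}}

```text
t: 7.78
eef_pos: [0.462, 0.1819, 0.2923]
ee_rot: [-3.141, -0.001, 0.0]
force: [0.4, 1.2, -0.5]
width: 0.0593
```

Call:
{"api": "drive_tool", "payload": {"targets": [[0,-1,0.9,0,0,0],[0,-1,0.9,0,0,0],[0,-1,0,0,0,0],[0,-1,0,0,0,0],[0,-1,0,0,0,0]]}}

```text
t: 8.4
eef_pos: [0.4618, -0.0195, 0.3632]
ee_rot: [-3.141, -0.002, 0.0]
force: [-0.3, -0.4, 0.6]
width: 0.0613
```

Call:
{"api": "drive_tool", "payload": {"targets": [[0,-1,0,0,0,0],[0,-1,0,0,0,0],[0,-1,0,0,0,0],[-0.3,-1,0,0,0,0],[-0.3,-1,0,0,0,0]]}}

```text
t: 9.02
eef_pos: [0.4375, -0.2197, 0.3629]
ee_rot: [3.141, -0.001, 0.0]
force: [0.7, -0.4, -0.2]
width: 0.0615
```

Call:
{"api": "drive_tool", "payload": {"targets": [[-0.3,-1,0,0,0,0],[-0.3,-1,0,0,0,0],[-0.3,-1,0,0,0,0],[0,-0.6,0,0,0,0],[0,0,0,0,0,0]]}}

```text
t: 9.65
eef_pos: [0.4014, -0.3638, 0.3623]
ee_rot: [3.141, 0.0, -0.002]
force: [-0.2, 0.6, 0.2]
width: 0.061
```

```bash
python3 - <<'E'
from h import *
print(arm.get_state()['eef_pos'])
im,d,c=look('wrist',['knob1','stopper','wax_tin'],'w2.png')
look('top',['port','cover_knob','knob1','stopper','bar_knob'],'top2.png')
look('scene',['cover_knob','bar_knob','bar_pin','port','stopper'])
E
```

```text
[ 0.4014 -0.3638  0.3623]
wrist knob1 0.9 [ 0.4315 -0.1866 -0.0007] [178. 157.]
wrist knob1 0.78 [ 0.523  -0.2698  0.0014] [241.  79.]
wrist knob1 0.77 [ 0.3424 -0.2674 -0.0002] [246. 226.]
wrist knob1 0.65 [ 0.4912 -0.376  -0.0021] [331. 106.]
wrist knob1 0.59 [ 0.4264 -0.2766  0.0005] [250. 161.]
wrist knob1 0.56 [ 0.5325 -0.4679 -0.0007] [409.  70.]
wrist stopper 0.93 [ 0.5895 -0.3684 -0.0045] [324.  19.]
wrist wax_tin 0.84 [ 0.4067 -0.3745 -0.0003] [329. 176.]
top port 0.6 [0.5877 0.0637 0.1584] [277. 223.]
top cover_knob 0.75 [0.4572 0.1852 0.1816] [227. 271.]
top bar_knob 0.89 [ 0.6533 -0.0784  0.2226] [332. 194.]
top bar_knob 0.34 [0.6696 0.0627 0.2052] [277. 188.]
scene cover_knob 0.77 [0.4583 0.1778 0.1795] [374. 182.]
scene bar_knob 0.71 [0.5825 0.0609 0.0009] [370. 263.]
scene bar_knob 0.62 [ 0.6522 -0.0781  0.2225] [355. 264.]
scene bar_pin 0.6 [0.6697 0.0594 0.2036] [397. 244.]
scene port 0.66 [0.5835 0.0586 0.1577] [373. 234.]
scene stopper 0.82 [ 0.5837 -0.3722 -0.001 ] [256. 349.]
```

View pics/w2.png

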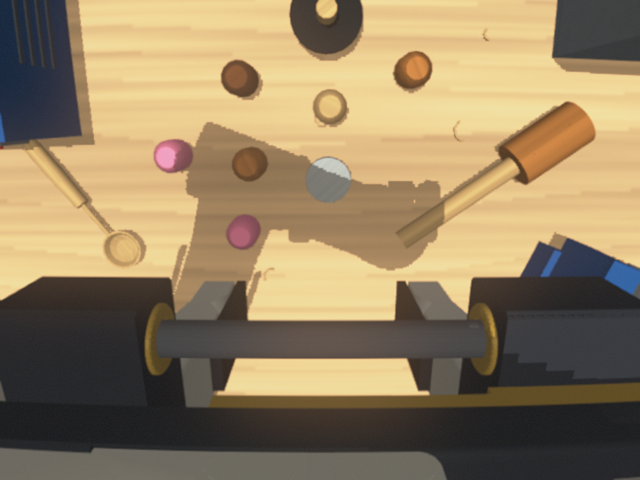

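View pics/top2.png

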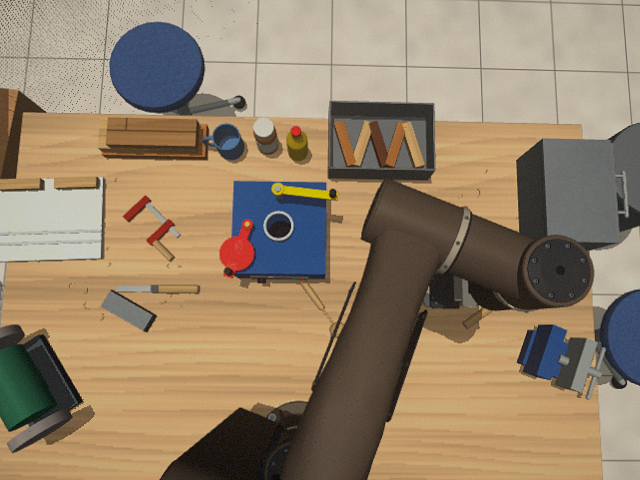

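Call:
{"api": "drive_tool", "payload": {"targets": [[0.3,1,-1,0,0,0],[0.3,1,-1,0,0,0],[0,0.15,-1,0,0,0],[0,0,-1,0,0,0],[0,0,-1,0,0,0]]}}

```text
t: 11.08
eef_pos: [0.4257, -0.276, 0.1616]
ee_rot: [3.141, -0.001, 0.001]
force: [0.7, -0.3, -0.8]
width: 0.0616
```

Call:
{"api": "drive_tool", "payload": {"targets": [[0,0,-1,0,0,0],[0,0,-1,0,0,0],[0,0,-1,0,0,0],[0,0,-0.75,0,0,0],[0,0,0,0,0,0]]}}

```text
t: 11.7
eef_pos: [0.4239, -0.2758, 0.0107]
ee_rot: [-3.141, 0.005, 0.0]
force: [0.7, 0.4, 0.2]
width: 0.0613
```

Call:
{"api": "drive_tool", "payload": {"targets": [[0,0,0,0,0,0],[0,0,0,0,0,0],[0,0,0,0,0,0],[0,0,0,0,0,0]], "claw": 0.3, "newtons": 15}}

```text
t: 12.2
eef_pos: [0.4264, -0.2764, 0.0138]
ee_rot: [3.141, -0.002, 0.001]
force: [-0.8, 1.7, 8.2]
width: 0.0381
```

Call:
{"api": "drive_tool", "payload": {"targets": [[0,0,1,0,0,0],[0,0,1,0,0,0],[0.4,0.8,1,0,0,0],[0.4,0.95,1,0,0,0],[0.4,0.95,1,0,0,0]]}}

```text
t: 12.82
eef_pos: [0.4735, -0.1671, 0.2144]
ee_rot: [-3.141, -0.001, -0.0]
force: [0.9, -0.2, -0.1]
width: 0.0383
```

Call:
{"api": "drive_tool", "payload": {"targets": [[0.45,0.95,0,0,0,0],[0.45,0.95,0,0,0,0],[0.45,0.95,0,0,0,0],[0.45,0.95,0,0,0,0],[0.45,0.95,0,0,0,0]]}}

```text
t: 13.45
eef_pos: [0.5638, 0.0232, 0.213]
ee_rot: [-3.141, -0.0, 0.001]
force: [-0.2, -0.3, -0.2]
width: 0.0386
```

Call:
{"api": "drive_tool", "payload": {"targets": [[0.53,0.98,0,0,0,0],[0,0,0,0,0,0],[0,0,-0.6,0,0,0],[0,0,-0.6,0,0,0],[0,0,0,0,0,0]]}}

```text
t: 14.08
eef_pos: [0.5832, 0.0602, 0.1631]
ee_rot: [3.14, 0.003, -0.0]
force: [-0.2, 0.1, -0.2]
width: 0.0382
```

```bash
python3 - <<'E'
from h import *
s=arm.get_state();print(s['eef_pos'],s['width'],s['force'])
c=arm.get_calibration('scene'); im,d=arm.grab_frame('scene')
save('s2.png',cv2.resize(im[150:330,290:470],None,fx=3,fy=3,interpolation=2))
E
```

```text
[0.5832 0.0602 0.1631] 0.03819218877479801 [-0.1793  0.0548 -0.1759]
```

View pics/s2.png

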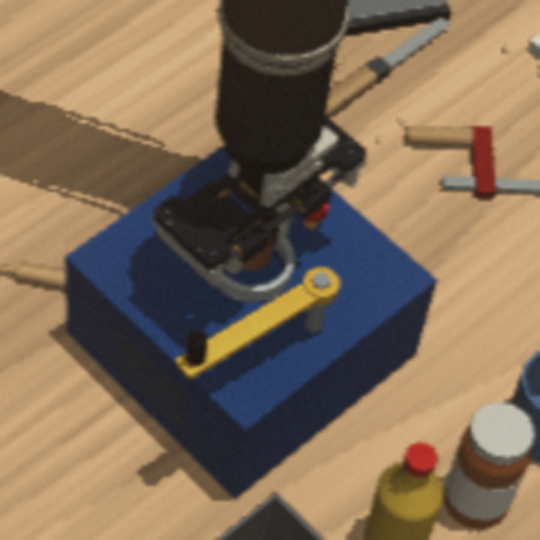

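Call:
{"api": "drive_tool", "payload": {"targets": [[0.05,0,0,0,0,0],[0,0,0,0,0,0],[0,0,0,0,0,0],[0,0,0.6,0,0,0],[0,0,0.7,0,0,0]], "claw": 0.7}}

```text
t: 14.75
eef_pos: [0.5864, 0.0609, 0.217]
ee_rot: [3.141, 0.001, 0.0]
force: [0.9, 0.6, 0.1]
width: 0.061
```

```bash
python3 - <<'E'
from h import *
s=arm.get_state();print(s['eef_pos'],s['width'],s['force'])
look('top',['knob1','stopper'])
E
```

```text
[0.5864 0.0609 0.217 ] 0.06102877367135336 [0.9279 0.6489 0.1194]
top knob1 0.72 [ 0.5267 -0.4703 -0.0018] [462. 258.]
top knob1 0.69 [ 0.5219 -0.2708  0.0016] [395. 258.]
top knob1 0.64 [ 0.4338 -0.1865  0.0045] [366. 288.]
top knob1 0.61 [ 0.4872 -0.3756  0.0013] [431. 271.]
top knob1 0.59 [ 0.342  -0.2622  0.0023] [392. 320.]
top stopper 0.89 [ 0.5886 -0.3678  0.0008] [428. 236.]
```

Call:
{"api": "drive_tool", "payload": {"targets": [[-0.2,-1,0,0,0,0],[-0.2,-1,0,0,0,0],[-0.2,-1,0,0,0,0],[-0.2,-1,0,0,0,0],[-0.2,-1,0,0,0,0]]}}

```text
t: 15.52
eef_pos: [0.5459, -0.1401, 0.2159]
ee_rot: [-3.141, 0.001, 0.0]
force: [0.6, -0.9, 0.1]
width: 0.0615
```

Call:
{"api": "drive_tool", "payload": {"targets": [[-0.2,-1,0,0,0,0],[-0.2,-1,0,0,0,0],[-0.23,-1,-0.3,0,0,0],[0,-0.3,-1,0,0,0],[0,0,-1,0,0,0]]}}

```text
t: 16.15
eef_pos: [0.5209, -0.272, 0.1231]
ee_rot: [-3.141, -0.0, -0.002]
force: [-0.5, 0.6, -1.0]
width: 0.0611
```

Call:
{"api": "drive_tool", "payload": {"targets": [[0,0,-1,0,0,0],[0,0,-1,0,0,0],[0,0,-0.5,0,0,0],[0,0,-0.25,0,0,0],[0,0,0,0,0,0]]}}

```text
t: 16.77
eef_pos: [0.5212, -0.2709, 0.014]
ee_rot: [-3.141, 0.001, 0.0]
force: [0.3, 0.5, 0.5]
width: 0.0612
```

Call:
{"api": "drive_tool", "payload": {"targets": [[0,0,0,0,0,0],[0,0,0,0,0,0],[0,0,0,0,0,0],[0,0,0,0,0,0]], "claw": 0.3}}

```text
t: 17.27
eef_pos: [0.522, -0.271, 0.0153]
ee_rot: [3.141, -0.001, 0.001]
force: [-0.9, 1.4, 5.0]
width: 0.0385
```

Call:
{"api": "drive_tool", "payload": {"targets": [[0,0,1,0,0,0],[0,0,1,0,0,0],[0.15,0.8,1,0,0,0],[0.18,0.95,1,0,0,0],[0.18,0.95,1,0,0,0]]}}

```text
t: 17.9
eef_pos: [0.5417, -0.162, 0.2159]
ee_rot: [-3.141, -0.0, -0.0]
force: [0.8, 0.6, 0.2]
width: 0.0384
```

Call:
{"api": "drive_tool", "payload": {"targets": [[0.18,0.95,0,0,0,0],[0.18,0.95,0,0,0,0],[0.18,0.95,0,0,0,0],[0.18,0.95,0,0,0,0],[0.18,0.95,0,0,0,0]]}}

```text
t: 18.52
eef_pos: [0.5778, 0.0283, 0.2145]
ee_rot: [-3.141, 0.0, 0.0]
force: [0.7, 0.2, -1.4]
width: 0.0387
```

Call:
{"api": "drive_tool", "payload": {"targets": [[0.2,0.85,0,0,0,0],[0,0,0,0,0,0],[0,0,-0.65,0,0,0],[0,0,-0.65,0,0,0],[0,0,0,0,0,0]]}}

```text
t: 19.15
eef_pos: [0.5843, 0.0599, 0.1607]
ee_rot: [3.14, 0.004, -0.0]
force: [0.2, -0.1, -0.3]
width: 0.0384
```

Call:
{"api": "drive_tool", "payload": {"targets": [[0,0,0,0,0,0],[0,0,0,0,0,0],[0,0,0,0,0,0],[0,0,0.6,0,0,0],[0,0,0.7,0,0,0]], "claw": 0.7}}

```text
t: 19.77
eef_pos: [0.5857, 0.061, 0.2152]
ee_rot: [3.141, 0.001, 0.001]
force: [1.1, 0.1, -0.2]
width: 0.0612
```

```bash
python3 - <<'E'
from h import *
s=arm.get_state();print(s['eef_pos'],s['width'],s['force'])
look('top',['knob1','stopper'])
E
```

```text
[0.5857 0.061  0.2152] 0.06119705114527564 [ 1.0651  0.0876 -0.235 ]
top knob1 0.66 [ 0.5274 -0.4689 -0.002 ] [462. 258.]
top knob1 0.56 [ 0.4365 -0.1852  0.0015] [366. 287.]
top knob1 0.55 [ 0.3426 -0.269   0.0012] [395. 320.]
top knob1 0.48 [ 0.4844 -0.3739  0.0025] [430. 272.]
top stopper 0.74 [ 0.5882 -0.3678  0.0026] [428. 236.]
```

Call:
{"api": "drive_tool", "payload": {"targets": [[-0.22,-1,0,0,0,0],[-0.22,-1,0,0,0,0],[-0.22,-1,0,0,0,0],[-0.22,-1,0,0,0,0],[-0.22,-1,0,0,0,0]]}}

```text
t: 20.55
eef_pos: [0.5412, -0.1401, 0.2141]
ee_rot: [-3.141, 0.001, 0.001]
force: [0.6, -0.2, -0.7]
width: 0.0612
```

Call:
{"api": "drive_tool", "payload": {"targets": [[-0.22,-1,0,0,0,0],[-0.22,-1,0,0,0,0],[-0.22,-1,0,0,0,0],[-0.22,-1,0,0,0,0],[-0.22,-1,-0.3,0,0,0]]}}

```text
t: 21.18
eef_pos: [0.4978, -0.3403, 0.2028]
ee_rot: [3.141, -0.001, 0.001]
force: [1.3, -0.1, 0.2]
width: 0.0615
```

Call:
{"api": "drive_tool", "payload": {"targets": [[-0.22,-0.9,-1,0,0,0],[0,0,-1,0,0,0],[0,0,-1,0,0,0],[0,0,-1,0,0,0],[0,0,-0.5,0,0,0]]}}

```text
t: 21.8
eef_pos: [0.4874, -0.3742, 0.0195]
ee_rot: [-3.14, 0.004, -0.0]
force: [-0.1, -0.6, 0.1]
width: 0.0612
```

Call:
{"api": "drive_tool", "payload": {"targets": [[0,0,-0.25,0,0,0],[0,0,0,0,0,0]]}}

```text
t: 22.05
eef_pos: [0.4888, -0.3748, 0.0121]
ee_rot: [-3.141, 0.001, 0.0]
force: [0.6, 0.0, -0.1]
width: 0.0612
```

Call:
{"api": "drive_tool", "payload": {"targets": [[0,0,0,0,0,0],[0,0,0,0,0,0],[0,0,0,0,0,0],[0,0,0,0,0,0]], "claw": 0.3}}

```text
t: 22.55
eef_pos: [0.4895, -0.3751, 0.0134]
ee_rot: [3.141, -0.001, 0.001]
force: [-0.6, 1.1, 5.3]
width: 0.039
```

Call:
{"api": "drive_tool", "payload": {"targets": [[0,0,1,0,0,0],[0,0,1,0,0,0],[0.22,1,1,0,0,0],[0.22,1,1,0,0,0],[0.22,1,1,0,0,0]]}}

```text
t: 23.18
eef_pos: [0.5154, -0.2538, 0.2139]
ee_rot: [-3.141, -0.0, -0.0]
force: [0.9, -0.2, 0.2]
width: 0.0387
```

Call:
{"api": "drive_tool", "payload": {"targets": [[0.22,1,0,0,0,0],[0.22,1,0,0,0,0],[0.22,1,0,0,0,0],[0.22,1,0,0,0,0],[0.22,1,0,0,0,0]]}}

```text
t: 23.8
eef_pos: [0.5595, -0.0536, 0.2126]
ee_rot: [-3.141, -0.0, 0.0]
force: [0.4, -0.3, -0.4]
width: 0.0382
```

Call:
{"api": "drive_tool", "payload": {"targets": [[0.22,1,0,0,0,0],[0.22,1,0,0,0,0],[0.22,0.9,0,0,0,0],[0,0,0,0,0,0]]}}

```text
t: 24.3
eef_pos: [0.5862, 0.0633, 0.2122]
ee_rot: [-3.141, 0.0, 0.003]
force: [-0.6, -0.8, -0.3]
width: 0.0384
```

Call:
{"api": "drive_tool", "payload": {"targets": [[0,0,-0.65,0,0,0],[0,0,-0.65,0,0,0],[0,0,0,0,0,0]]}}

```text
t: 24.68
eef_pos: [0.5843, 0.0601, 0.1587]
ee_rot: [3.14, 0.004, -0.0]
force: [-0.3, -0.2, -0.2]
width: 0.0382
```

Call:
{"api": "drive_tool", "payload": {"targets": [[0,0,0,0,0,0],[0,0,0,0,0,0],[0,0,0,0,0,0],[0,0,0.6,0,0,0],[0,0,0.7,0,0,0]], "claw": 0.7}}

```text
t: 25.3
eef_pos: [0.5857, 0.0609, 0.2132]
ee_rot: [3.141, 0.001, 0.0]
force: [0.4, 0.1, -0.1]
width: 0.0616
```

```bash
python3 - <<'E'
from h import *
s=arm.get_state();print(s['eef_pos'],s['width'],s['force'])
look('top',['knob1','stopper'])
E
```

```text
[0.5857 0.0609 0.2132] 0.061568232681803545 [ 0.353   0.0646 -0.1176]
top knob1 0.73 [ 0.4348 -0.184   0.0001] [365. 288.]
top knob1 0.46 [ 0.3415 -0.2649  0.0029] [393. 321.]
top knob1 0.44 [ 0.5259 -0.4726 -0.0036] [463. 258.]
top knob1 0.35 [ 0.4052 -0.3695 -0.0028] [429. 299.]
top stopper 0.96 [ 0.5849 -0.3679  0.0021] [428. 238.]
```

Call:
{"api": "drive_tool", "payload": {"targets": [[-0.1,-1,0,0,0,0],[-0.1,-1,0,0,0,0],[-0.1,-1,0,0,0,0],[-0.1,-1,0,0,0,0],[-0.1,-1,0,0,0,0]]}}

```text
t: 26.08
eef_pos: [0.5653, -0.1401, 0.212]
ee_rot: [-3.141, 0.001, 0.001]
force: [1.7, 1.1, -0.6]
width: 0.0614
```

Call:
{"api": "drive_tool", "payload": {"targets": [[-0.1,-1,0,0,0,0],[-0.1,-1,0,0,0,0],[-0.1,-1,0,0,0,0],[-0.1,-1,0,0,0,0],[-0.1,-1,0,0,0,0]]}}

```text
t: 26.7
eef_pos: [0.5454, -0.3401, 0.2119]
ee_rot: [-3.141, 0.001, 0.0]
force: [-0.4, -0.2, 0.3]
width: 0.0612
```

Call:
{"api": "drive_tool", "payload": {"targets": [[-0.14,-1,0,0,0,0],[-0.14,-1,0,0,0,0],[-0.14,-1,0,0,0,0],[0,-0.26,-1,0,0,0],[0,0,-1,0,0,0]]}}

```text
t: 27.32
eef_pos: [0.5284, -0.4704, 0.1308]
ee_rot: [-3.141, -0.0, -0.002]
force: [0.4, -0.2, 0.4]
width: 0.0613
```

Call:
{"api": "drive_tool", "payload": {"targets": [[0,0,-1,0,0,0],[0,0,-1,0,0,0],[0,0,-0.7,0,0,0],[0,0,-0.3,0,0,0],[0,0,0,0,0,0]]}}

```text
t: 27.95
eef_pos: [0.5287, -0.4692, 0.0118]
ee_rot: [-3.141, 0.001, 0.0]
force: [-0.0, 1.1, 0.3]
width: 0.0617
```

Call:
{"api": "drive_tool", "payload": {"targets": [[0,0,0,0,0,0],[0,0,0,0,0,0],[0,0,0,0,0,0],[0,0,0,0,0,0]], "claw": 0.3}}

```text
t: 28.45
eef_pos: [0.5296, -0.4696, 0.0136]
ee_rot: [3.141, -0.001, 0.001]
force: [-0.9, 0.6, 6.1]
width: 0.0385
```

Call:
{"api": "drive_tool", "payload": {"targets": [[0,0,1,0,0,0],[0,0,1,0,0,0],[0.1,1,1,0,0,0],[0.1,1,1,0,0,0],[0.1,1,1,0,0,0]]}}

```text
t: 29.08
eef_pos: [0.5408, -0.3482, 0.2138]
ee_rot: [-3.141, 0.0, -0.0]
force: [1.7, -0.4, -0.1]
width: 0.0387
```

Call:
{"api": "drive_tool", "payload": {"targets": [[0.1,1,0,0,0,0],[0.1,1,0,0,0,0],[0.1,1,0,0,0,0],[0.1,1,0,0,0,0],[0.1,1,0,0,0,0]]}}

```text
t: 29.7
eef_pos: [0.561, -0.148, 0.2127]
ee_rot: [-3.141, -0.0, 0.0]
force: [0.9, 0.3, -0.4]
width: 0.0385
```

Call:
{"api": "drive_tool", "payload": {"targets": [[0.1,1,0,0,0,0],[0.1,1,0,0,0,0],[0.14,1,0,0,0,0],[0.14,1,0,0,0,0],[0.14,1,0,0,0,0]]}}

```text
t: 30.32
eef_pos: [0.5858, 0.052, 0.2127]
ee_rot: [-3.141, -0.0, 0.0]
force: [-0.4, -0.6, 0.1]
width: 0.0381
```

Call:
{"api": "drive_tool", "payload": {"targets": [[0,0.26,0,0,0,0],[0,0,0,0,0,0],[0,0,-0.65,0,0,0],[0,0,-0.65,0,0,0],[0,0,0,0,0,0]]}}

```text
t: 30.95
eef_pos: [0.5844, 0.0594, 0.1588]
ee_rot: [3.14, 0.004, -0.001]
force: [-0.2, -0.6, -0.4]
width: 0.0382
```

Call:
{"api": "drive_tool", "payload": {"targets": [[0,0,0,0,0,0],[0,0,0,0,0,0],[0,0,0,0,0,0],[0,0,0.6,0,0,0],[0,0,0.7,0,0,0]], "claw": 0.7}}

```text
t: 31.58
eef_pos: [0.5857, 0.061, 0.2132]
ee_rot: [3.141, 0.001, 0.001]
force: [0.4, -0.2, -0.2]
width: 0.0616
```

```bash
python3 - <<'E'
from h import *
s=arm.get_state();print(s['eef_pos'],s['width'],s['force'])
look('top',['knob1','stopper'])
im,d,c=look('scene',['knob1','stopper'],'s3.png')
E
```

```text
[0.5857 0.061  0.2132] 0.06164571050557165 [ 0.432  -0.2179 -0.1623]
top knob1 0.71 [ 0.4336 -0.1851 -0.0005] [366. 288.]
top knob1 0.53 [ 0.3416 -0.2634  0.0011] [393. 321.]
top stopper 0.8 [ 0.5872 -0.3689  0.0014] [428. 237.]
scene knob1 0.75 [ 0.3467 -0.2662  0.0021] [236. 272.]
scene knob1 0.58 [0.3566 0.4854 0.0001] [415. 153.]
scene knob1 0.48 [ 0.4341 -0.1876 -0.0005] [275. 277.]
scene stopper 0.88 [ 0.5842 -0.3708  0.0025] [256. 349.]
```

View pics/s3.png

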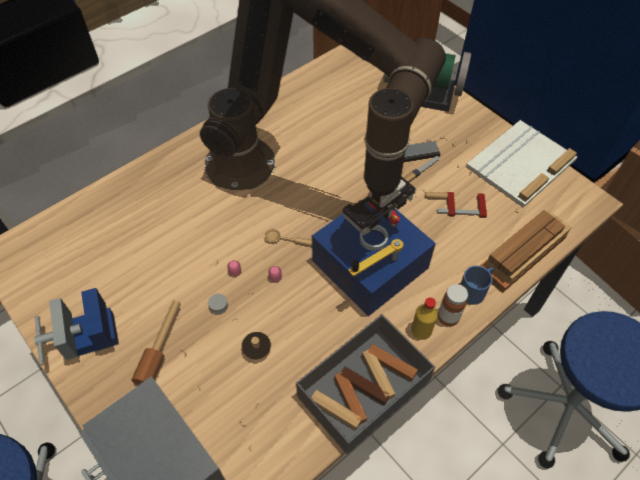

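Call:
{"api": "drive_tool", "payload": {"targets": [[-0.6,0,0.75,0,0,0],[-0.9,0,0.75,0,0,0],[-0.9,0,0.75,0,0,0],[0,0,0,0,0,0]]}}

```text
t: 32.38
eef_pos: [0.4891, 0.0612, 0.3051]
ee_rot: [-3.14, -0.004, 0.001]
force: [0.6, -0.3, 0.7]
width: 0.0616
```

```bash
python3 - <<'E'
from h import *
im,d,c=look('wrist',['port','bar_pin','bar_knob','knob1','cover_knob','cover_pin'],'w3.png',th=.2)
m=(d>0); 
print('tub depth z', unp(312,106,d[106,312],c))
save('w3.png',im[:300])
E
```

```text
wrist port 0.79 [0.5853 0.0642 0.1534] [317.  87.]
wrist knob1 0.71 [ 0.4317 -0.1882  0.0003] [534. 239.]
wrist knob1 0.56 [0.6425 0.0664 0.0303] [316.  37.]
wrist cover_knob 0.67 [0.4636 0.1836 0.1795] [153. 262.]
wrist cover_pin 0.62 [0.5823 0.1397 0.1634] [208.  91.]
tub depth z [0.5769 0.0705 0.0405]
```

View pics/w3.png

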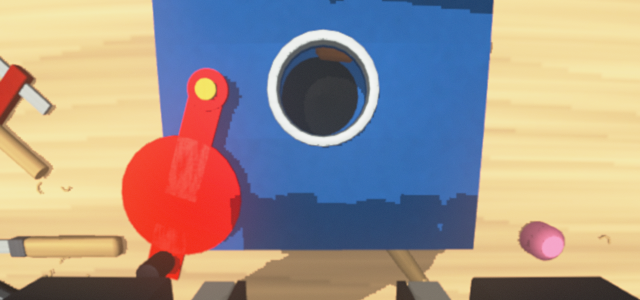

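```bash
python3 - <<'E'
from h import *
c=arm.get_calibration('wrist'); im=cv2.imread('pics/w3.png')
w=(im.min(2)>200).astype(np.uint8); w[:, :262]=0; w[:,385:]=0; w[155:]=0
p=np.argwhere(w)[:,::-1].astype(np.float32); (x,y),ax,a=cv2.fitEllipse(cv2.convexHull(p)); print(x,y,ax, onz(x,y,.155,c))
E
```

```text
322.64276123046875 87.38452911376953 (110.29914093017578, 114.78328704833984) [0.5849 0.0596 0.155 ]
```

Call:
{"api": "drive_tool", "payload": {"targets": [[0,-1,0,0,0,0],[0,-1,0,0,0,0],[0,-1,0,0,0,0],[0,-1,0,0,0,0],[0,-1,0,0,0,0]]}}

```text
t: 33.35
eef_pos: [0.49, -0.1404, 0.3018]
ee_rot: [3.141, 0.001, 0.0]
force: [0.2, -0.2, 0.5]
width: 0.0613
```

Call:
{"api": "drive_tool", "payload": {"targets": [[0,-1,0,0,0,0],[0,-1,0,0,0,0],[0,-1,0,0,0,0],[0,-1,0,0,0,0],[0,-1,0,0,0,0]]}}

```text
t: 33.98
eef_pos: [0.4899, -0.3406, 0.3015]
ee_rot: [-3.141, 0.002, 0.0]
force: [0.7, 0.4, 0.8]
width: 0.0614
```

Call:
{"api": "drive_tool", "payload": {"targets": [[0,-0.75,0,0,0,0],[0,0,0,0,0,0]]}}

```text
t: 34.22
eef_pos: [0.4896, -0.3709, 0.3006]
ee_rot: [-3.141, 0.003, -0.003]
force: [0.3, 1.6, 0.1]
width: 0.0615
```

```bash
python3 - <<'E'
from h import *
print(arm.get_state()['eef_pos'])
im,d,c=look('wrist',['stopper'],'w4.png')
for r in arm.cut_out('stopper','wrist')[:1]:
    m=r['pixels'].astype(np.uint8); p=np.argwhere(m)[:,::-1].astype(np.float32)
    (x,y),ax,a=cv2.fitEllipse(cv2.convexHull(p)); print(r['score'],x,y,ax,onz(x,y,.034,c))
    hsv=cv2.cvtColor(im,cv2.COLOR_RGB2GRAY); g=(m>0)&(hsv>110); q=np.argwhere(g)[:,::-1]; print('grip',q.mean(0),onz(*q.mean(0),.062,c),q.min(0),q.max(0))
E
```

```text
[ 0.4896 -0.3709  0.3006]
wrist stopper 0.76 [ 0.5877 -0.3708 -0.0034] [321.  95.]
0.86 319.6316223144531 93.9065933227539 (81.34098052978516, 84.73148345947266) [ 0.5869 -0.3697  0.034 ]
grip [317.4205  90.8603] [ 0.5879 -0.3678  0.062 ] [279  52] [360 136]
```

Call:
{"api": "drive_tool", "payload": {"targets": [[0.8,0.02,0,0,0,0],[0.8,0.02,-0.8,0,0,0],[0.83,0,-1,0,0,0],[0,0,-1,0,0,0],[0,0,-1,0,0,0]]}}

```text
t: 35.0
eef_pos: [0.5878, -0.366, 0.1492]
ee_rot: [-3.141, 0.0, 0.002]
force: [0.3, -0.3, -0.0]
width: 0.0613
```

Call:
{"api": "drive_tool", "payload": {"targets": [[0,0,-1,0,0,0],[0,0,-1,0,0,0],[0,0,-0.5,0,0,0],[0,0,-0.2,0,0,0],[0,0,0,0,0,0]]}}

```text
t: 35.62
eef_pos: [0.5875, -0.3668, 0.0427]
ee_rot: [3.142, 0.0, 0.001]
force: [0.7, 0.6, 0.4]
width: 0.0616
```

Call:
{"api": "drive_tool", "payload": {"targets": [[0,0,0,0,0,0],[0,0,0,0,0,0],[0,0,0,0,0,0],[0,0,0,0,0,0],[0,0,0,0,0,0]], "claw": 0.1, "newtons": 25}}

```text
t: 36.25
eef_pos: [0.5872, -0.3675, 0.0427]
ee_rot: [3.141, -0.0, 0.0]
force: [0.0, -0.3, 1.0]
width: 0.0215
```

Call:
{"api": "drive_tool", "payload": {"targets": [[0,0,1,0,0,0],[0,0,1,0,0,0],[0,0,1,0,0,0],[0,1,1,0,0,0],[0,1,1,0,0,0]]}}

```text
t: 36.88
eef_pos: [0.5866, -0.2867, 0.2433]
ee_rot: [-3.141, 0.001, -0.001]
force: [0.4, 0.1, -0.6]
width: 0.0213
```

Call:
{"api": "drive_tool", "payload": {"targets": [[0,1,0,0,0,0],[0,1,0,0,0,0],[0,1,0,0,0,0],[0,1,0,0,0,0],[0,1,0,0,0,0]]}}

```text
t: 37.5
eef_pos: [0.5867, -0.086, 0.2424]
ee_rot: [-3.141, 0.0, 0.0]
force: [0.6, 0.8, -1.1]
width: 0.0211
```

Call:
{"api": "drive_tool", "payload": {"targets": [[0,1,0,0,0,0],[0,1,0,0,0,0],[-0.03,1,0,0,0,0],[0,0.7,0,0,0,0],[0,0,0,0,0,0]]}}

```text
t: 38.12
eef_pos: [0.5857, 0.0623, 0.2423]
ee_rot: [-3.141, 0.0, 0.003]
force: [0.0, 0.8, -2.3]
width: 0.0212
```

Call:
{"api": "drive_tool", "payload": {"targets": [[0,0,0,0,0,0],[0,0,-0.5,0,0,0],[0,0,-0.5,0,0,0],[0,0,-0.4,0,0,0],[0,0,0,0,0,0]]}}

```text
t: 38.75
eef_pos: [0.5852, 0.0597, 0.1853]
ee_rot: [3.141, 0.002, -0.001]
force: [0.2, -0.9, -0.1]
width: 0.0214
```

Call:
{"api": "drive_tool", "payload": {"targets": [[0,0,-0.15,0,0,0],[0,0,-0.15,0,0,0],[0,0,-0.1,0,0,0],[0,0,0,0,0,0],[0,0,0,0,0,0]]}}

```text
t: 39.38
eef_pos: [0.5861, 0.0607, 0.1708]
ee_rot: [-3.142, -0.0, 0.001]
force: [-0.5, 0.1, -0.9]
width: 0.0216
```

Call:
{"api": "drive_tool", "payload": {"targets": [[0,0,-0.04,0,0,0],[0,0,-0.02,0,0,0],[0,0,0,0,0,0]]}}

```text
t: 39.75
eef_pos: [0.5863, 0.0606, 0.1695]
ee_rot: [-3.141, -0.001, 0.001]
force: [-2.3, 0.0, 6.5]
width: 0.0212
```

Call:
{"api": "drive_tool", "payload": {"targets": [[0,0,0,0,0,0],[0,0,0,0,0,0],[0,0,0,0,0,0],[0,0,0.5,0,0,0],[0,0,1,0,0,0]], "claw": 0.7}}

```text
t: 40.38
eef_pos: [0.5849, 0.0603, 0.2269]
ee_rot: [3.14, 0.004, 0.0]
force: [0.7, -0.2, 0.3]
width: 0.0601
```

Call:
{"api": "drive_tool", "payload": {"targets": [[-0.8,0,0.7,0,0,0],[-0.8,0,0.7,0,0,0],[-0.8,0,0.5,0,0,0],[0,0,0,0,0,0]]}}

```text
t: 40.88
eef_pos: [0.4892, 0.0608, 0.3066]
ee_rot: [-3.139, -0.004, 0.001]
force: [0.4, -0.9, 0.4]
width: 0.0613
```

```bash
python3 - <<'E'
from h import *
print(arm.get_state()['eef_pos'])
look('scene',['stopper','bar_knob','bar_pin'])
im,d,c=look('wrist',['stopper','bar_pin','bar_knob'],th=.2)
look('top',['bar_knob','bar_pin'])
save('w5.png',im[:300])
for r in arm.cut_out('stopper','wrist')[:1]:
    m=r['pixels']; ys,xs=np.nonzero(m&(d>0)); P=np.array([unp(x,y,d[y,x],c) for x,y in zip(xs[::5],ys[::5])])
    h,e=np.histogram(P[:,2],bins=np.arange(.14,.21,.003)); print(dict(zip(e.round(3),h)))
    f=P[abs(P[:,2]-.161)<.006]; A=np.c_[f[:,:2]-f[:,:2].mean(0),np.ones(len(f))]; print('flange plane',np.linalg.lstsq(A,f[:,2],rcond=None)[0],f.mean(0),f.min(0),f.max(0))
E
```

```text
[0.4892 0.0608 0.3066]
scene stopper 0.86 [0.5851 0.0605 0.1299] [373. 240.]
scene bar_pin 0.85 [0.6669 0.0595 0.2046] [396. 243.]
scene bar_pin 0.37 [0.5837 0.061  0.1302] [373. 239.]
wrist stopper 0.61 [0.5871 0.061  0.1233] [320.  88.]
top bar_knob 0.78 [ 0.6543 -0.0806  0.2242] [333. 193.]
top bar_pin 0.73 [0.6676 0.0614 0.2042] [277. 189.]
{np.float64(0.14): np.int64(0), np.float64(0.143): np.int64(0), np.float64(0.146): np.int64(0), np.float64(0.149): np.int64(0), np.float64(0.152): np.int64(0), np.float64(0.155): np.int64(3), np.float64(0.158): np.int64(1736), np.float64(0.161): np.int64(221), np.float64(0.164): np.int64(0), np.float64(0.167): np.int64(3), np.float64(0.17): np.int64(1), np.float64(0.173): np.int64(1), np.float64(0.176): np.int64(0), np.float64(0.179): np.int64(1), np.float64(0.182): np.int64(2), np.float64(0.185): np.int64(0), np.float64(0.188): np.int64(188), np.float64(0.191): np.int64(10), np.float64(0.194): np.int64(0), np.float64(0.197): np.int64(0), np.float64(0.2): np.int64(0), np.float64(0.203): np.int64(0), np.float64(0.206): np.int64(0)}
flange plane [ 0.0015 -0.001   0.1601] [0.5858 0.0606 0.1601] [0.5458 0.0213 0.1578] [0.6251 0.0997 0.1622]
```

View pics/w5.png

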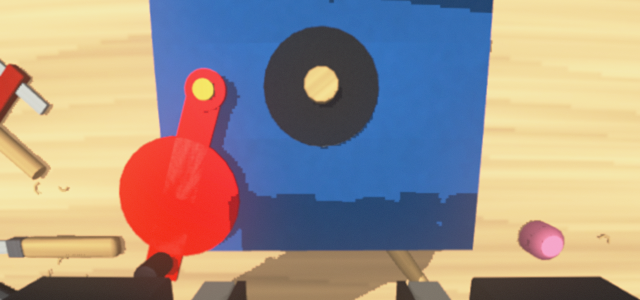

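Call:
{"api": "drive_tool", "payload": {"targets": [[0.82,-0.7,0,0,0,0],[0.82,-0.7,0,0,0,0],[0.82,-0.7,0,0,0,0],[0.82,-0.7,0,0,0,0],[0.82,-0.7,0,0,0,0]], "claw": 0.55}}

```text
t: 42.1
eef_pos: [0.6551, -0.0804, 0.3039]
ee_rot: [3.142, 0.0, 0.0]
force: [0.4, 1.6, 0.5]
width: 0.0481
```

Call:
{"api": "drive_tool", "payload": {"targets": [[0,0,-0.8,0,0,0],[0,0,-0.8,0,0,0],[0,0,-0.5,0,0,0],[0,0,0,0,0,0]]}}

```text
t: 42.6
eef_pos: [0.653, -0.0795, 0.2182]
ee_rot: [3.141, 0.004, 0.0]
force: [0.3, -0.5, -0.2]
width: 0.0481
```

```bash
python3 - <<'E'
from h import *
s=arm.get_state(); print(s['eef_pos'],s['width'],s['force'])
c=np.array([.6695,.060]); k=s['eef_pos'][:2]; print(np.hypot(*(k-c)))
a0=np.arctan2(c[1]+.0795,c[0]-.653); a=np.linspace(a0,-.01,10)
P=c-.140*np.c_[np.cos(a),np.sin(a)]; print(P[0],P[-1],(np.diff(P,axis=0)/.04).round(2).tolist())
E
```

```text
[ 0.653  -0.0795  0.2182] 0.04807664686711431 [ 0.2667 -0.5433 -0.1812]
0.14045602329486384
[ 0.6531 -0.079 ] [0.5295 0.0614] [[-0.56, 0.11], [-0.53, 0.2], [-0.49, 0.28], [-0.44, 0.36], [-0.38, 0.43], [-0.3, 0.48], [-0.22, 0.52], [-0.13, 0.55], [-0.04, 0.57]]
```

Call:
{"api": "drive_tool", "payload": {"targets": [[0,0,-0.14,0,0,0],[0,0,0,0,0,0]]}}

```text
t: 42.85
eef_pos: [0.6542, -0.0793, 0.2151]
ee_rot: [-3.142, -0.001, 0.0]
force: [-0.1, -0.5, -0.6]
width: 0.0481
```

Call:
{"api": "drive_tool", "payload": {"targets": [[0,0,0,0,0,0],[0,0,0,0,0,0],[0,0,0,0,0,0],[0,0,0,0,0,0]], "claw": 0.1, "newtons": 10}}

```text
t: 43.35
eef_pos: [0.6542, -0.0787, 0.2147]
ee_rot: [-3.141, -0.001, 0.001]
force: [0.3, 2.6, 0.3]
width: 0.0176
```

Call:
{"api": "drive_tool", "payload": {"targets": [[-0.57,0.11,0,0,0,0],[-0.53,0.2,0,0,0,0],[-0.49,0.28,0,0,0,0],[-0.44,0.36,0,0,0,0],[-0.38,0.43,0,0,0,0]]}}

```text
t: 43.98
eef_pos: [0.5543, -0.0264, 0.2144]
ee_rot: [3.138, 0.005, -0.001]
force: [-4.4, -5.0, 1.7]
width: 0.0177
```

Call:
{"api": "drive_tool", "payload": {"targets": [[-0.3,0.48,0,0,0,0],[-0.22,0.52,0,0,0,0],[-0.13,0.55,0,0,0,0],[-0.04,0.57,0,0,0,0],[0,0,0,0,0,0]]}}

```text
t: 44.6
eef_pos: [0.5284, 0.0601, 0.2142]
ee_rot: [3.139, 0.003, 0.002]
force: [-5.0, -2.2, 2.0]
width: 0.0178
```

Call:
{"api": "drive_tool", "payload": {"targets": [[0,0.05,0,0,0,0],[0,0,0,0,0,0],[0,0,0,0,0,0]]}}

```text
t: 44.98
eef_pos: [0.5284, 0.0603, 0.2143]
ee_rot: [3.138, 0.003, -0.0]
force: [-3.4, -8.7, 1.3]
width: 0.0174
```

Call:
{"api": "drive_tool", "payload": {"targets": [[0,0,0,0,0,0],[0,0,0,0,0,0],[0,0,0,0,0,0],[0,0,0.6,0,0,0],[0,0,1,0,0,0]], "claw": 0.55}}

```text
t: 45.6
eef_pos: [0.5293, 0.0626, 0.2781]
ee_rot: [3.141, 0.003, 0.001]
force: [1.1, -0.6, 0.3]
width: 0.048
```

Call:
{"api": "drive_tool", "payload": {"targets": [[-0.6,0,1,0,0,0],[-0.6,0,0.7,0,0,0],[-0.6,0,0,0,0,0],[0,0,0,0,0,0]]}}

```text
t: 46.1
eef_pos: [0.4571, 0.0628, 0.3476]
ee_rot: [-3.14, -0.002, 0.001]
force: [0.5, 0.0, -0.3]
width: 0.0484
```

```bash
python3 - <<'E'
from h import *
print(arm.get_state()['eef_pos'])
i2,_,_=look('scene',['stopper','bar_knob','bar_pin','cover_knob','knob1','wax_tin'])
im,d,c=look('wrist',['stopper','bar_pin','bar_knob','cover_knob'],th=.2)
look('top',['bar_knob','bar_pin','knob1','stopper'])
save('w6.png',np.hstack([im[:300],cv2.resize(i2[180:310,300:440],(323,300))])[:, :800] if 0 else np.vstack([im[:290],cv2.resize(i2[160:310,200:520],(640,300))]))
E
```

```text
[0.4571 0.0628 0.3476]
scene stopper 0.9 [0.5817 0.0592 0.1307] [372. 239.]
scene bar_knob 0.77 [0.5266 0.0599 0.2212] [361. 208.]
scene bar_pin 0.83 [0.6645 0.0572 0.2049] [395. 243.]
scene cover_knob 0.83 [0.4548 0.1799 0.1774] [374. 181.]
scene knob1 0.71 [ 0.342  -0.2641  0.0003] [236. 271.]
scene knob1 0.48 [ 0.4333 -0.1855 -0.0009] [276. 276.]
scene wax_tin 0.68 [ 0.4086 -0.3777 -0.0008] [218. 308.]
scene wax_tin 0.54 [0.5833 0.0629 0.001 ] [371. 263.]
wrist bar_knob 0.84 [0.5309 0.0614 0.2189] [323. 121.]
wrist cover_knob 0.89 [0.4617 0.1847 0.1794] [169. 211.]
top bar_knob 0.66 [ 0.4041 -0.3701  0.0002] [429. 299.]
top bar_pin 0.62 [0.6694 0.0616 0.2034] [277. 188.]
top knob1 0.53 [ 0.4318 -0.186  -0.0006] [366. 289.]
top knob1 0.46 [ 0.3418 -0.2631  0.0002] [393. 320.]
top stopper 0.78 [0.5841 0.064  0.1289] [278. 227.]
```

View pics/w6.png

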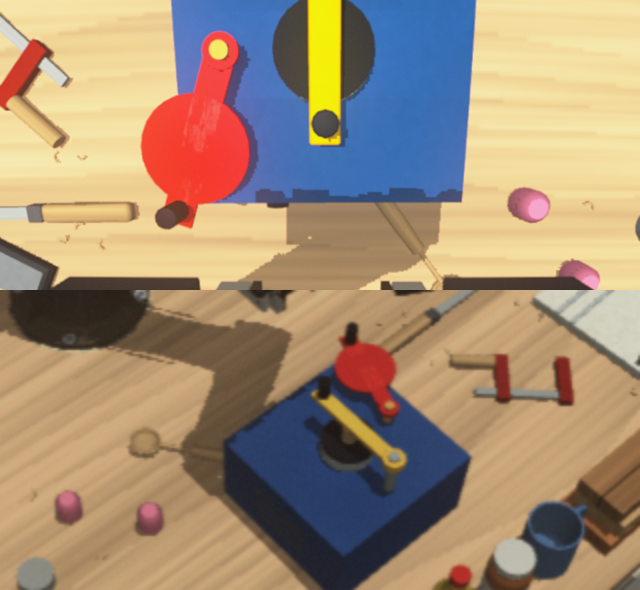

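```bash
python3 -c "
from station import arm
print(arm.job_done(), arm.get_state()['t'])"
```

```text
the job is handed in; nothing more can be done
the job is handed in; nothing more can be done
```

The job is done and handed in at about 46 s of the 210 s. I swung the dust cover to about 1.9 rad and dropped all four carved knobs on the bench (two medium, one dark, one light) through the port. Then I set the stopper in the port and swung the yellow bar across over it.

**Last checks:**
- **Port:** It was clear before I put the stopper in, and one knob was visible inside the tub. The other three I only know to be gone from the bench.
- **Bench:** Only the two pink look-alikes remain. In the last pictures they and the wax tin are where they started, and I touched none of the other tools.
- **Stopper:** Measured before the bar went over it, the flange lay level at 0.160 m (expected 0.161 m), centred to about 1 mm. Its measured position afterwards agreed.
- **Bar:** It met its stop: pushing a further 2 mm raised the force to about 9 N without it moving. The picture shows it straight over the grip.
- **Robot:** The arm is clear of everything.

**Disagreements:** The top camera's final reading for the bar knob was wrong, because it picked the wax tin. The scene and wrist cameras agreed on its position to about 5 mm. Gripping the cover knob briefly gave a 20 N sideways force because I was about 2 mm off centre, and I corrected for that before swinging it.

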